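Free the eccentric lock and bring the stock forward

ROBOT

A 6-joint arm with a two-finger parallel gripper is mounted at the origin on the work surface. World frame = base frame: x ahead of the robot, y to its left, z up, the work surface at z = 0. Lengths are in m, angles in rad, forces in N, time in s.
With the tool pointing down it reaches from about 0.4 to 0.925 m from the base axis. Payload 12.5 kg.
Tool frame: the origin (TCP) lies at the very end of the fingers, on their centre line; the grasp point (between the pads) lies bot.tcp_to_grasp behind it (bot.tcp_to_grasp is the distance from the TCP to the grasp point, in m); z points along the fingers, y is the line along which they close (so a half turn about z gives the same grasp; the last joint's range is limited). The gripper opens to 95 mm and grips with 3 to 60 N. Pads are 20 mm wide; open, the fingers measure 119 mm over their backs; the gripper's body (75 mm by 180 mm) begins 59 mm behind the grasp point.
Start: joints at [-1.317, 0.491, 1.559, -0, 1.092, -0.106], TCP at [0.22, -0.585, 0.215] pointing down, gripper open.
Joint ranges: [-3.1, 3.1], [-0.84, 2.19], [0.05, 2.79], [-1.13, 4.28], [0.06, 2.93], [-2.69, 2.69]. Speed limits (rad/s): [2.22, 2.22, 2.79, 3.14, 3.14, 3.14].

INTERFACE

Orientations are given as a 3x3 rotation matrix whose columns are the frame's x, y, z axes.
In Python, from station import bot gives the robot as it stands.
- The arm moves only by the tool drive_tool, never from a script. Its argument "series" is one flat list of numbers, 4 for each row, row after row: the shift along the tool's x, y, z in mm, then the turn about the tool's z in rad. A call has 1 to 20 rows; each row shifts and turns the commanded pose from where the row before left it, along the tool's axes as they then stand; what a row does not reach is not made up. A row lasts 1/10 s, in which the tool goes at most 50 mm and 8.59 degrees, less where a joint would pass 70% of its speed; a pose out of reach is approached as far as the arm can. A call is refused whole if a number of a shift passes 50 or a number of a turn 0.15, either way. A call with a gripper value outside its range is refused whole. "grip" is the opening, from 0 (shut) to 1 (fully open), set as the call begins (left out, the last holds). The fingers move at their own pace and stop on an object; "squeeze" is the grip in N (left out, the last holds). Time passes only in rows, so rows that do not move let the fingers close. It gives the time, the measured TCP pose, the force, the opening and the grip force at its end, in the units of the state.
- bot.read_state(): the state, without advancing time (a new reading comes with each control period).
- bot.snapshot(name): name is "side" or "top"; returns a dict with "image" (420x560x3 uint8, red, green, blue), "depth" (420x560 float32, m along the optical axis (not along the pixel's ray), 0 where there is no reading), "fx", "fy", "cx", "cy" (pixels), "R" (3x3) and "t" (3): a world point X has camera coordinates R X + t. Camera axes: x right, y down, z forward; pixel columns grow to the right and rows downward; lengths in m; the calibration is good to about 2 mm. A picture is of the moment at which its call begins.
- bot.job_done(): hands the job in; it is judged then, once.
The state is a dict: "time": time; "joint_pos": joint angles; "qd": joint speeds; "tau": joint torques, N m; "position": TCP position; "tcp_rot": TCP orientation; "contact_force": force on the tool from outside, world axes, zero at the start; "moment": the same for the moment, N m; "width": finger opening in m; "grasp_force": force on a finger pad.
Only numpy, scipy, OpenCV 4.12 (cv2) and the standard library are available. Lean on these libraries where they do the work, as an engineer would, in place of code of your own. Each camera call takes 0.05 s, during which the arm holds its last target. There are 200 camera calls.

TASK

Bring the row of cartons in the counter tray up to its front lip: first swing the cam lever round until it points straight forward along the tray, so that the cam is at its low point, and only then push the slide fully forward until it stops. Just push with the fingers: lift nothing, keep the cartons standing in the tray, and leave the other things on the counter where they are. Leave the lever pointing forward.

Things in the scene. Friction and masses are not known exactly. Their poses are not given: they have to be found in the camera images.
- tray: Plywood counter tray, fixed, 270 x 200 x 12 mm. Origin at counter level; x = forward (slide towards front lip), y = left, z up; board spans x -135..135, y -85..115 mm. A straight open-topped channel, 70 mm wide, centred on y = -30, floor z = 12, runs along x between 8 mm rails (tops z = 34); open at the rear. The eccentric lock stands left of it.
- front_lip (a point): Top middle of the inner face of the wooden lip that closes the channel in front, 44 mm above the counter, at tray x = 113, y = -30 mm.
- slide (a joint): Pusher slide in the channel, m: 0 = fully back, 0.070 = fully forward (hard stop); starts at 0 to 0.015. Moves along tray +x, stays where left; 1.5 N of friction plus the cartons'. A steel follower arm (14 mm thick, z 40..56) reaches left from its plate to tray y = 90, behind the cam: unless the cam is near its low point the arm strikes it 15 to 32 mm short of the end.
- push_face (a point): Centre of the rear face of the slide's upright wooden plate, 42 mm above the counter, to be pushed forward; at tray x = -94 mm + slide joint, y = -30. The plate is 14 mm thick, 64 wide, z 16..68 mm. A low foot (top z = 22) trails 34 mm behind it.
- cam (a joint): Angle of eccentric cam and lever about the vertical pivot, rad, counter-clockwise from above. 0 = low point: lever along tray +x. At q the lever points along (cos q, sin q) in the tray's x, y. Starts at 1.7 to 2.7 (left, back); stops at -0.12 and 2.9, so it comes round over the left side. Stiff, about 0.22 N m (3 to 4 N at the post); stays where left.
- cam_pivot (a point): Top of the cam's pivot, 70 mm above the counter, at tray x = 9, y = 55 mm. About it turn the steel cam disc (radius 34, centre 16 mm off the pivot on the lever's side, z 40..58 mm) and the lever bar (16 mm wide, z 58..66, reaching 80 mm out).
- lever_post (a point): Top centre of the upright black round post at the end of the cam lever, 110 mm above the counter, 70 mm from the pivot. The post is 18 mm in diameter and stands from z = 66 to 110 mm; push it sideways. Moves with the cam.
- carton_rear: Cardboard carton, 40 (x) x 62 (y) x 65 mm high, 90 g, loose on the channel floor: the rearmost of the row of three. Origin: centre of its underside (12 mm above the counter). Gaps between the cartons at the start; the slide pushes them along. With the slide fully forward the row has about 3 mm of play against the lip.
- carton_mid: Cardboard carton, 40 (x) x 62 (y) x 65 mm high, 90 g, loose on the channel floor: the middle one of the row of three. Origin: centre of its underside (12 mm above the counter). Gaps between the cartons at the start; the slide pushes them along. With the slide fully forward the row has about 3 mm of play against the lip.
- carton_front: Cardboard carton, 40 (x) x 62 (y) x 65 mm high, 90 g, loose on the channel floor: the front one of the row of three. Origin: centre of its underside (12 mm above the counter). Gaps between the cartons at the start; the slide pushes them along. With the slide fully forward the row has about 3 mm of play against the lip.
- jar: Bystander: jar, 76 mm wide, 130 mm high, standing right of the tray. Origin: centre of its underside.
- tumbler: Bystander: steel tumbler, 66 mm wide, 75 mm high, left and back of the tray. Origin: centre of its underside.
- matchbox: Bystander: small box 52 x 36 x 15 mm lying left of the tray. Origin: centre of its underside.
- pen: Bystander: pen, 140 x 9 x 9 mm, lying right of the tray. Origin: centre of its underside.
- bowl: Bystander: bowl, 110 mm wide, 45 mm high, left of the tray and the tumbler. Origin: centre of its underside.
Things that resemble listed ones, but are neither listed nor needed, are in the scene too. What is shaped like the carton_front but red is not meant.

How it is judged:
By the outcome, as a careful person would: the job done as asked, in the order asked, and still so for the second after the job is handed in, with the robot touching nothing.
It also fails if it takes over 61 s, if anything falls off the work surface, if the arm or the gripper's body presses on something with over 40 N, if the wrist force passes 120 N, or if a joint passes its speed limit or range.

## Working session

There is one attempt and no reset: what is moved stays moved. The work goes in short steps, Python scripts to look and compute and a tool call to move; the robot and the scene stay as the last step left them, time stands still between calls to the robot, and variables do not carry over. Pictures are saved under pics/ and viewed, at most 10 in all, crops included, and the job is handed in when it is done.

Besides the shell and the picture viewer there is one more tool, called as name(argument=value, ...) on one line, values as JSON. drive_tool: Moves the arm, as the interface text tells. Its arguments: {"type":"object","properties":{"series":{"type":"array"},"grip":{"type":"number"},"squeeze":{"type":"number"}},"required":["series"]}

```bash
mkdir -p pics; python3 - <<'E'
from station import bot
import cv2,numpy as np
for n in("top","side"):
    s=bot.snapshot(n); cv2.imwrite(f"pics/{n}0.png",s["image"][:,:,::-1]); np.savez(f"{n}0.npz",**s)
    print(n,s["R"].round(3).tolist(),s["t"].round(3),s["fx"],s["cx"],s["cy"])
st=bot.read_state(); print(st["tcp_rot"].round(3) if hasattr(st["tcp_rot"],'round') else st["tcp_rot"],st["position"],st["time"],bot.tcp_to_grasp)
E
```

```text
top [[-0.007, -1.0, -0.023], [-0.993, 0.01, -0.118], [0.118, 0.022, -0.993]] [0.111 0.646 0.987] 419.874571829798 281.86621140512557 208.28669604348903
side [[-0.684, -0.73, 0.019], [-0.433, 0.384, -0.815], [0.587, -0.565, -0.579]] [0.489 0.307 0.789] 475.88921373213225 281.05379554222117 208.45519332894364
[[ 0.936  0.352 -0.   ]
 [ 0.352 -0.936  0.001]
 [ 0.    -0.001 -1.   ]] [ 0.22001192 -0.58478515  0.21412015] 0.1 0.0188
```

View pics/top0.png

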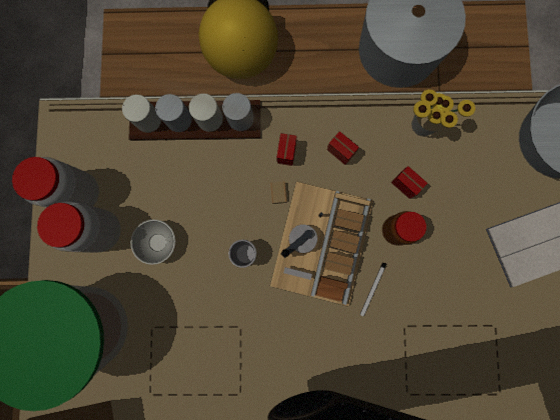

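View pics/side0.png

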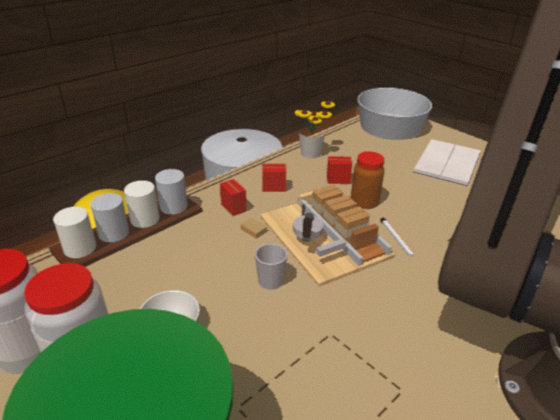

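The top view shows the tray with corners near (298,183), (371,199), (350,304) and (272,287). Its front points up in the image. The lever post is near (287,253), and the slide plate near (333,288). I'll enlarge this area to refine the points.

```bash
python3 - <<'E'
import cv2,numpy as np
s=np.load("top0.npz");c=s["image"][175:315,220:440,::-1]
cv2.imwrite("pics/c1.png",cv2.resize(c,None,fx=3.6,fy=3.6,interpolation=cv2.INTER_CUBIC))
E
```

```text
(no output)
```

View pics/c1.png

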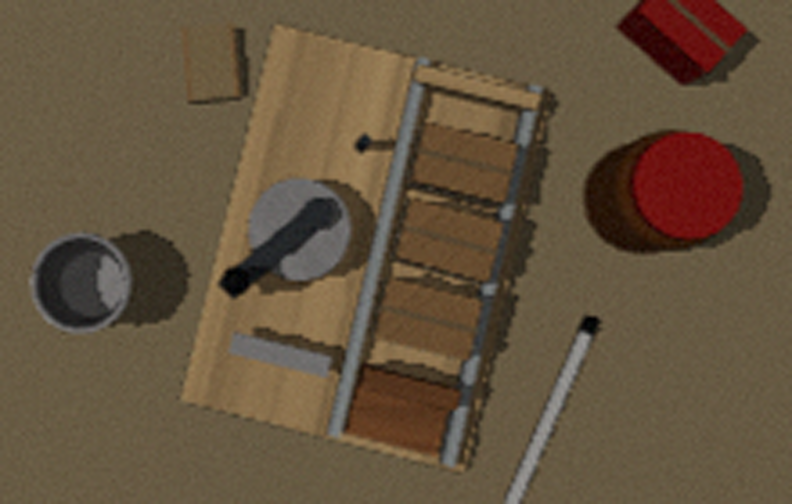

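The enlarged crop shows the tray corners at about (274,26), (183,402), (465,468) and (548,90). The pivot is at (322,210), the post top at (236,282), the tumbler at (82,283) and the slide plate around (405,410).

```bash
cat > h.py <<'E'
import numpy as np
from station import bot
def back(s,u,v,z):
    d=s["R"].T@np.array([(u-s["cx"])/s["fx"],(v-s["cy"])/s["fy"],1.]); c=-s["R"].T@s["t"]
    return (c+d*(z-c[2])/d[2])
def fit(P,Q):  # Q=R P+t 2D
    p,q=P.mean(0),Q.mean(0); A=(P-p).T@(Q-q); a=np.arctan2(A[0,1]-A[1,0],A[0,0]+A[1,1])
    R=np.array([[np.cos(a),-np.sin(a)],[np.sin(a),np.cos(a)]]); return a,R,q-R@p
E
python3 - <<'E'
from h import *
s=np.load("top0.npz"); B=lambda u,v,z:back(s,220+u/3.6,175+v/3.6,z)[:2]
P=np.array([[.135,.115],[-.135,.115],[-.135,-.085],[.135,-.085],[.009,.055]])
Q=np.array([B(274,26,.012),B(183,402,.012),B(465,468,.012),B(548,90,.012),B(322,210,.070)])
a,R,t=fit(P,Q); print(a,t,((P@R.T+t-Q)*1000).round(1).tolist()); np.savez("tray.npz",a=a,R=R,t=t)
T=lambda p:((p-t)@R*1000).round(1)
post=B(236,282,.110);print("post",post,T(post)); d=T(post)-[9,55];print(np.hypot(*d),np.arctan2(d[1],d[0]))
print("tumbler",B(82,283,.075),T(B(82,283,.075)))
print("jar",T(B(690,185,.130)),"matchbox",T(B(212,64,.015)))
print("plate rear/front top",T(B(395,447,.068)),T(B(400,378,.068)),T(B(410,430,.068)))
W=lambda x,y:(R@np.array([x,y])/1000+t).round(3)
for q in np.arange(2.7,-.1,-.3): print(q,W(9+70*np.cos(q),55+70*np.sin(q)))
print("pf",W(-94,-30),W(-24,-30))
d=s["depth"]
# post/plate/tumbler heights in the tray frame
v,u=np.mgrid[0:420,0:560]; X=np.stack([(u-s["cx"])/s["fx"]*d,(v-s["cy"])/s["fy"]*d,d],-1).reshape(-1,3)
X=(X-s["t"])@s["R"]; xy=(X[:,:2]-t)@R*1000; z=X[:,2]*1000
for n,m in dict(post=(z>90)&(z<125)&(abs(xy[:,0]-9)<85)&(abs(xy[:,1]-55)<85)&(xy[:,1]>20),plate=(z>55)&(z<75)&(xy[:,0]<-40)&(xy[:,0]>-130)&(abs(xy[:,1]+30)<40)).items():
    print(n,m.sum(),xy[m].mean(0),xy[m].min(0),xy[m].max(0),z[m].mean())
E
```

```text
-0.24357529267786307 [ 0.55982913 -0.00866003] [[2.5, 1.2], [0.2, 1.3], [-3.0, -2.1], [1.7, -2.9], [-1.4, 2.6]]
post [0.53645141 0.09598669] [-47.9  95.9]
70.07438904478583 2.5183571114522305
tumbler [0.53696292 0.1963604 ] [-71.6 193.5]
jar [  74.1 -160.5] matchbox [ 96.1 149.1]
plate rear/front top [-126.2  -27.2] [-82.8 -20.6] [-113.4  -34.2]
2.7 [0.528 0.087]
2.4000000000000004 [0.543 0.101]
2.1000000000000005 [0.562 0.11 ]
1.8000000000000007 [0.583 0.113]
1.5000000000000009 [0.603 0.109]
1.200000000000001 [0.622 0.1  ]
0.9000000000000012 [0.637 0.085]
0.6000000000000014 [0.647 0.067]
0.3000000000000016 [0.652 0.046]
1.7763568394002505e-15 [0.65  0.026]
pf [ 0.461 -0.015] [ 0.529 -0.032]
post 50 [-46.83437637  98.38726406] [-55.05653721  90.2472703 ] [-38.23776058 106.58086293] 110.22282423154827
plate 185 [-84.0296692  -25.62458055] [-94.21061608 -59.2938627 ] [-41.12489693   4.80949755] 68.38234964689275
```

```bash
cat >> h.py <<'E'
def plan(x,y,z,yaw):  # tray mm target -> tool-frame delta (mm), turn
    k=np.load("tray.npz"); w=np.r_[k["R"]@np.array([x,y])/1000+k["t"],z/1000]
    s=bot.read_state(); Rt=np.array(s["tcp_rot"]); cur=np.arctan2(Rt[1,0],Rt[0,0])
    pt=(np.array(s["position"])[:2]-k["t"])@k["R"]*1000
    print("t",s["time"],"tray now",pt.round(1),np.array(s["position"]).round(4),"yaw_tray",cur-k["a"],"F",np.round(s["contact_force"],1),"j",np.round(s["joint_pos"],2))
    print("target w",w.round(3),"delta tool mm",(Rt.T@(w-s["position"])*1000).round(1),"turn",-(yaw+k["a"]-cur))
E
python3 -c "
from h import *
plan(-72,62,215,2.51)"
```

```text
t 0.1 tray now [-190.8 -641.1] [ 0.22   -0.5848  0.2141] yaw_tray 0.6033401458614586 F [-0.6 -0.5 -0.7] j [-1.32  0.49  1.56 -0.    1.09 -0.11]
target w [0.505 0.069 0.215] delta tool mm [ 4.968e+02 -5.115e+02 -4.000e-01] turn -1.906659854138541
```

drive_tool(series=[25,-25.5,0,0,25,-25.5,0,0,25,-25.5,0,0,25,-25.5,0,0,25,-25.5,0,0,25,-25.5,0,0,25,-25.5,0,0,25,-25.5,0,0,25,-25.5,0,0,25,-25.5,0,0,25,-25.5,0,0,25,-25.5,0,0,25,-25.5,0,0,25,-25.5,0,0,25,-25.5,0,0,25,-25.5,0,0,25,-25.5,0,0,25,-25.5,0,0,25,-25.5,0,0,22,-27,0,0], grip=0, squeeze=20)

```text
time: 2.1
position: [0.5056, 0.0702, 0.2144]
tcp_rot: [[0.936, 0.352, -0.0], [0.352, -0.936, -0.0], [-0.0, 0.0, -1.0]]
contact_force: [0.5, -0.7, -0.8]
width: 0.0003
grasp_force: 0.0
```

drive_tool(series=[0,0,0,-0.136,0,0,0,-0.136,0,0,0,-0.136,0,0,0,-0.136,0,0,0,-0.136,0,0,0,-0.136,0,0,0,-0.136,0,0,0,-0.136,0,0,0,-0.136,0,0,0,-0.136,0,0,0,-0.136,0,0,0,-0.136,0,0,0,-0.136,0,0,0,-0.136,0,0,0,0,0,0,0,0])

```text
time: 3.7
position: [0.5051, 0.0687, 0.2145]
tcp_rot: [[-0.636, 0.772, -0.0], [0.772, 0.636, -0.0], [0.0, -0.0, -1.0]]
contact_force: [-0.0, -0.2, 0.0]
width: 0.0002
grasp_force: 0.0
```

```bash
python3 - <<'E'
from h import *; import cv2
plan(-72,62,80,2.51)
s=bot.snapshot("side");cv2.imwrite("pics/s1.png",cv2.resize(s["image"][150:300,200:420,::-1],None,fx=3.6,fy=3.6))
E
```

```text
t 3.7 tray now [-71.8  61.9] [0.5051 0.0687 0.2145] yaw_tray 2.50332486256848 F [-0.  -0.2  0. ] j [ 0.01  0.33  1.84 -0.    0.98 -0.68]
target w [0.505 0.069 0.08 ] delta tool mm [  0.2  -0.  134.5] turn -0.0066751374315199286
```

View pics/s1.png

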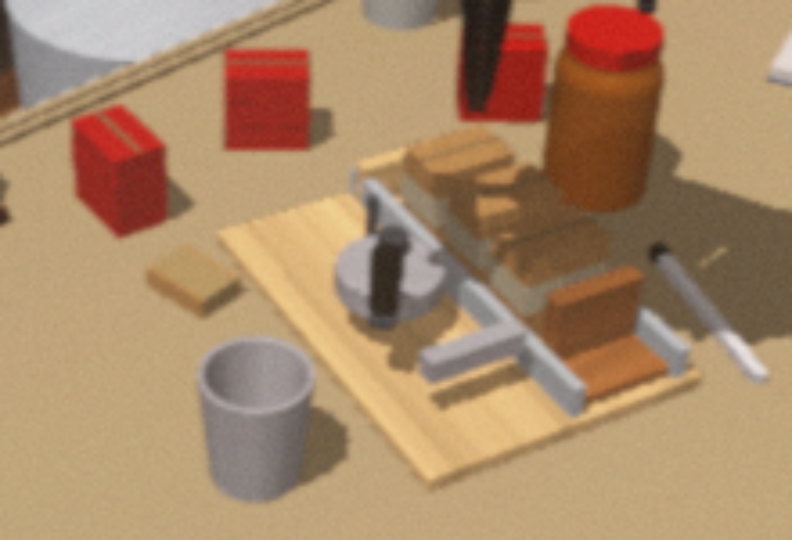

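The side view shows the slim closed fingers at (485,60), hovering high behind the post at (388,270). Nothing lies below them but the follower arm at (470,350). Next I'll descend and approach the post.

drive_tool(series=[0,0,27,0,0,0,27,0,0,0,27,0,0,0,27,0,0,0,27,0,0,7,0,0,0,7,0,0,0,6,0,0,0,0,0,0])

```text
time: 4.65
position: [0.5219, 0.0821, 0.0809]
tcp_rot: [[-0.639, 0.769, 0.003], [0.769, 0.639, 0.0], [-0.002, 0.002, -1.0]]
contact_force: [0.7, 0.4, -0.7]
width: 0.0003
grasp_force: 0.0
```

drive_tool(series=[1.75,7.1,0,0.1,1.75,7.1,0,0.1,1.75,7.1,0,0.1,1.75,7.1,0,0.1,1.75,7.1,0,0.1,1.75,7.1,0,0.1,1.75,7.1,0,0.1,1.75,7.1,0,0.1,1.75,7.1,0,0.1,1.75,7.1,0,0.1])

```text
time: 5.65
position: [0.5823, 0.115, 0.0805]
tcp_rot: [[0.306, 0.952, -0.0], [0.952, -0.306, 0.001], [0.0, -0.0, -1.0]]
contact_force: [-2.8, 4.7, 0.7]
width: 0.0005
grasp_force: 2.2
```

```bash
python3 - <<'E'
from h import *; import cv2
q=1.5
plan(9+70*np.cos(q)-21*np.sin(q),55+70*np.sin(q)+21*np.cos(q),80,q)
s=bot.snapshot("side");cv2.imwrite("pics/s2.png",cv2.resize(s["image"][150:300,200:420,::-1],None,fx=3.6,fy=3.6))
E
```

```text
t 5.65 tray now [ -8.  125.4] [0.5823 0.115  0.0805] yaw_tray 1.503253852809416 F [-2.8  4.7  0.7] j [0.08 0.61 1.77 0.   0.77 0.39]
target w [0.584 0.116 0.08 ] delta tool mm [1.  0.9 0.5] turn 0.0032538528094159247
```

View pics/s2.png

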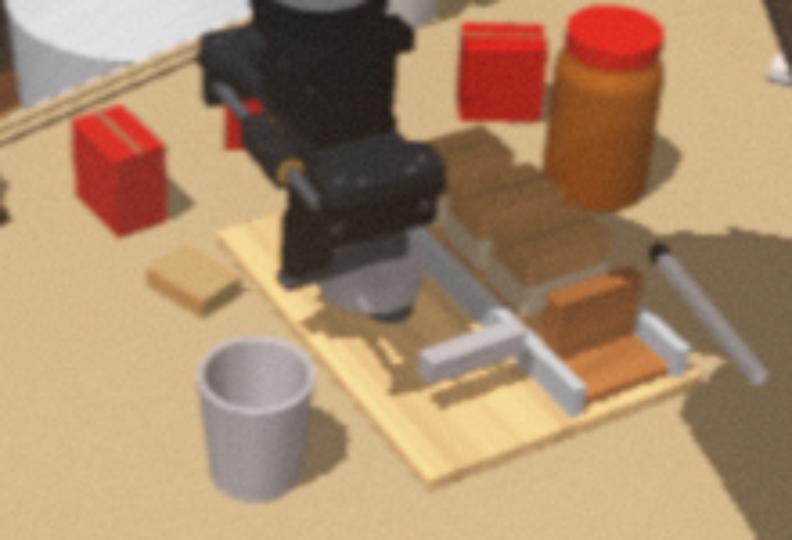

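The post is moving with the fingers: about 4 N tangential, as expected, with the cam at (375,280) turning. I'll continue the sweep.

drive_tool(series=[1.75,7.1,0,0.1,1.75,7.1,0,0.1,1.75,7.1,0,0.1,1.75,7.1,0,0.1,1.75,7.1,0,0.1,1.75,7.1,0,0.1,1.75,7.1,0,0.1,1.75,7.1,0,0.1,1.75,7.1,0,0.1,1.75,7.1,0,0.1,1.75,7.1,0,0.1,1.75,7.1,0,0.1,1.75,7.1,0,0.1])

```text
time: 7.0
position: [0.6525, 0.0598, 0.0805]
tcp_rot: [[0.999, -0.038, 0.001], [-0.038, -0.999, 0.0], [0.001, -0.0, -1.0]]
contact_force: [-0.1, 3.4, 0.7]
width: 0.0005
grasp_force: 1.8
```

```bash
python3 - <<'E'
from h import *; import cv2
q=0.0
plan(9+70*np.cos(q)-21*np.sin(q),55+70*np.sin(q)+21*np.cos(q),80,q)
for n in ("top","side"):
    s=bot.snapshot(n); np.savez(n+"3.npz",**s)
a=np.load("side3.npz")["image"][150:290,230:340,::-1]; b=np.load("top3.npz")["image"][170:310,260:370,::-1]
cv2.imwrite("pics/s3.png",cv2.resize(np.hstack([a,b]),None,fx=3.6,fy=3.6))
E
```

```text
t 7.0 tray now [73.4 88.8] [0.6525 0.0598 0.0805] yaw_tray 0.20518917434950548 F [-0.1  3.4  0.7] j [-0.01  0.68  1.6   0.    0.86  1.6 ]
target w [0.655 0.046 0.08 ] delta tool mm [ 2.8 13.7  0.5] turn 0.20518917434950548
```

View pics/s3.png

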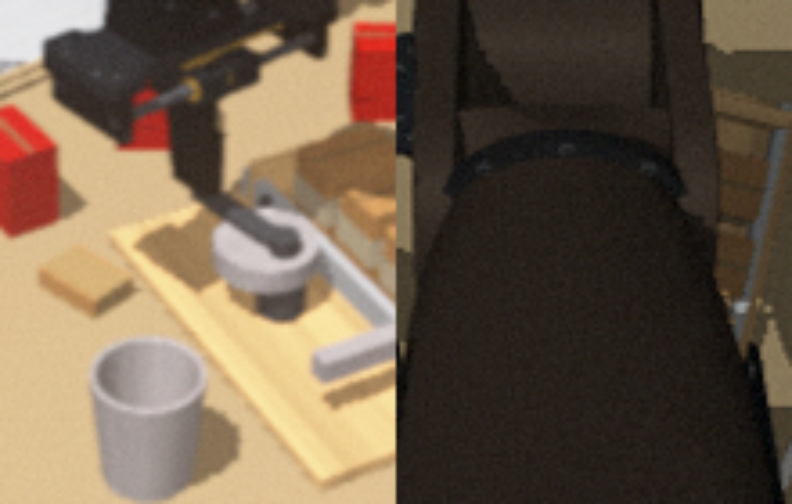

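The lever is near 0.2 rad, with the bar pointing to (215,200) in the left half. The fingers are still behind the post at (195,160). I'll finish the arc, back off and go high behind the slide.

drive_tool(series=[1.75,7.1,0,0.1,1.75,7.1,0,0.1,0,0,0,0,0,0,0,0,0,-8,0,0,0,-17,0,0,0,0,-30,0,0,0,-35,0,0,0,-35,0,0,0,-30,0])

```text
time: 8.1
position: [0.6606, 0.0711, 0.2115]
tcp_rot: [[0.973, -0.232, 0.001], [-0.232, -0.973, -0.0], [0.001, -0.0, -1.0]]
contact_force: [1.0, -0.4, 0.0]
width: 0.0006
grasp_force: 0.0
```

drive_tool(series=[-25,16,0,0,-25,16,0,0,-25,16,0,0,-25,16,0,0,-25,16,0,0,-25,16,0,0,-25,16,0,0,-25,16,0,0,0,0,0,0,0,0,0,0])

```text
time: 9.1
position: [0.4366, -0.0077, 0.2101]
tcp_rot: [[0.973, -0.233, 0.001], [-0.233, -0.973, -0.0], [0.001, -0.0, -1.0]]
contact_force: [0.3, -0.1, 0.0]
width: 0.0003
grasp_force: 0.0
```

```bash
python3 - <<'E'
from h import *; import cv2
plan(-125,-30,42,0)
for n in ("top","side"):
    s=bot.snapshot(n); np.savez(n+"4.npz",**s)
a=np.load("side4.npz")["image"][150:290,230:340,::-1]; b=np.load("top4.npz")["image"][170:310,260:370,::-1]
cv2.imwrite("pics/s4.png",cv2.resize(np.hstack([a,b]),None,fx=3.6,fy=3.6,interpolation=cv2.INTER_CUBIC))
k=np.load("tray.npz")
for n in("top","side"):
    s=np.load(n+"4.npz"); d=s["depth"].astype(float); v,u=np.mgrid[0:420,0:560]
    X=np.stack([(u-s["cx"])/s["fx"]*d,(v-s["cy"])/s["fy"]*d,d],-1).reshape(-1,3); X=(X-s["t"])@s["R"]
    xy=(X[:,:2]-k["t"])@k["R"]*1000; z=X[:,2]*1000
    m=(z>75)&(z<118)&(xy[:,0]>20)&(xy[:,0]<110)&(xy[:,1]>20)&(xy[:,1]<110)
    if m.sum():print(n,m.sum(),xy[m].mean(0),xy[m].min(0),xy[m].max(0)); m&=z>107; print(m.sum(),xy[m].mean(0) if m.any() else '')
E
```

```text
t 9.1 tray now [-119.9  -28.8] [ 0.4366 -0.0077  0.2101] yaw_tray 0.00852580568780531 F [ 0.3 -0.1  0. ] j [-0.17  0.23  2.   -0.    0.91  1.64]
target w [ 0.431 -0.008  0.042] delta tool mm [ -5.4   1.2 168.1] turn 0.00852580568780531
top 61 [77.2869079  58.33060219] [70.22791303 50.20012874] [87.41130561 66.68766649]
47 [78.88355033 58.14445558]
side 117 [73.84411758 57.66369461] [67.74348455 46.26355744] [85.1643533  65.11272124]
30 [75.79252131 57.1681782 ]
```

View pics/s4.png

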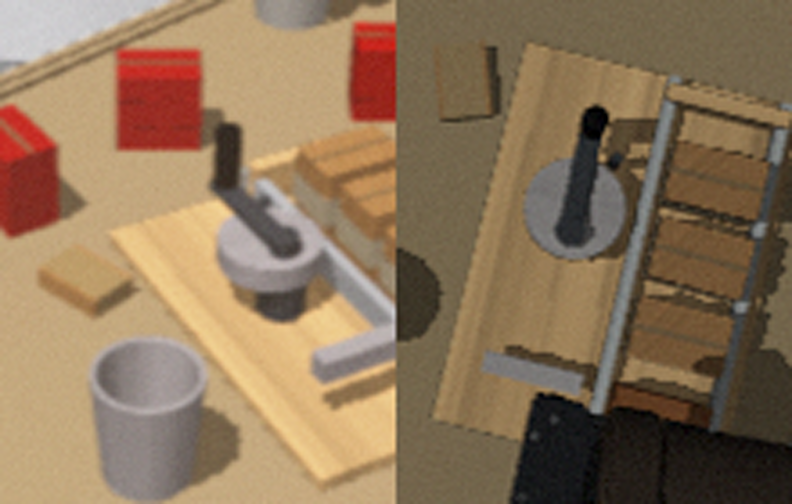

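The lever is nearly forward in the right half, with the pivot at (575,230) and the post at (595,120). The rail runs from (600,408) to (675,85), so the lever seems slightly short. I'll compare the bar and rail directions.

```bash
python3 - <<'E'
from h import *; import cv2
s=np.load("top4.npz"); k=np.load("tray.npz"); im=s["image"].astype(int)
B=lambda u,v,z:back(s,260+(u-396)/3.6,170+v/3.6,z)[:2]
r=B(675,85,.034)-B(600,408,.034); e=B(528,45,.012)-B(435,418,.012)
print("rail",np.arctan2(r[1],r[0]),"edge",np.arctan2(e[1],e[0]),"fit",k["a"])
l=B(595,118,.110)-B(573,232,.070); print("lever",np.arctan2(l[1],l[0]),np.hypot(*l))
dk=(im.max(2)<60); v,u=np.nonzero(dk); m=(u>303)&(u<318)&(v>206)&(v<238); u,v=u[m],v[m]  # bar only
P=np.array([back(s,a,b,.066)[:2] for a,b in zip(u,v)]); P=P.astype(np.float32)
vx,vy,x0,y0=cv2.fitLine(P,cv2.DIST_HUBER,0,.01,.01).ravel(); print(len(P),"bar",np.arctan(vy/vx))
E
```

```text
rail -0.24741364175587585 edge -0.25241578124573 fit -0.24357529267786307
lever -0.18821400887111914 0.0709186905024685
213 bar -0.20451507
```

The lever is still about 0.05 rad short (3.5 mm at the post). I'll go back the same way and push that much further.

drive_tool(series=[25,-16,0,0,25,-16,0,0,25,-16,0,0,25,-16,0,0,25,-16,0,0,25,-16,0,0,25,-16,0,0,25,-16,0,0,0,0,0,0,0,0,35,0,0,0,35,0,0,0,35,0,0,0,25,0,0,0,0,0])

```text
time: 10.6
position: [0.6586, 0.0698, 0.0759]
tcp_rot: [[0.972, -0.233, -0.006], [-0.233, -0.972, -0.0], [-0.006, 0.002, -1.0]]
contact_force: [-0.8, 0.1, -0.3]
width: 0.0002
grasp_force: 0.0
```

drive_tool(series=[0,10,0,0,0,10,0,0,0,4,0,0,0,2.5,0,0,0,2,0,0,0,0,0,0,0,0,0,0])

```text
time: 11.3
position: [0.6537, 0.0418, 0.0798]
tcp_rot: [[0.972, -0.234, 0.0], [-0.234, -0.972, -0.0], [0.0, 0.0, -1.0]]
contact_force: [1.0, 0.7, 0.7]
width: 0.0003
grasp_force: 0.8
```

drive_tool(series=[0,-8,0,0,0,-20,0,0,0,0,-30,0,0,0,-35,0,0,0,-35,0,0,0,-30,0,-25,16,0,0,-25,16,0,0,-25,16,0,0,-25,16,0,0,-25,16,0,0,-25,16,0,0,-25,16,0,0,-25,16,0,0,-5,4,0,0,0,0,0,0,0,0,0,0])

```text
time: 13.0
position: [0.4312, -0.011, 0.2098]
tcp_rot: [[0.972, -0.234, 0.001], [-0.234, -0.972, -0.0], [0.001, -0.0, -1.0]]
contact_force: [0.0, -0.8, -0.3]
width: 0.0004
grasp_force: 0.0
```

```bash
python3 - <<'E'
from h import *; import cv2
plan(-125,-30,42,0)
s=bot.snapshot("top"); np.savez("top5.npz",**s); im=s["image"].astype(int)
cv2.imwrite("pics/s5.png",cv2.resize(s["image"][170:310,260:370,::-1],None,fx=4,fy=4,interpolation=cv2.INTER_CUBIC))
v,u=np.nonzero(im.max(2)<60); m=(u>303)&(u<318)&(v>206)&(v<238); u,v=u[m],v[m]
P=np.array([back(s,a,b,.066)[:2] for a,b in zip(u,v)]).astype(np.float32)
vx,vy,x0,y0=cv2.fitLine(P,cv2.DIST_HUBER,0,.01,.01).ravel(); print(len(P),"bar",np.arctan(vy/vx))
k=np.load("tray.npz");d=s["depth"].astype(float); v,u=np.mgrid[0:420,0:560]
X=np.stack([(u-s["cx"])/s["fx"]*d,(v-s["cy"])/s["fy"]*d,d],-1).reshape(-1,3); X=(X-s["t"])@s["R"]
xy=(X[:,:2]-k["t"])@k["R"]*1000; z=X[:,2]*1000
m=(z>107)&(z<118)&(xy[:,0]>20)&(xy[:,0]<110)&(xy[:,1]>20)&(xy[:,1]<110); print("post",xy[m].mean(0))
m=(z>62)&(z<74)&(xy[:,0]<-65)&(xy[:,0]>-105)&(abs(xy[:,1]+30)<35); print("plate",m.sum(),xy[m].min(0),xy[m].max(0))
E
```

```text
t 13.0 tray now [-124.3  -33.3] [ 0.4312 -0.011   0.2098] yaw_tray 0.007709230561852604 F [ 0.  -0.8 -0.3] j [-0.18  0.22  2.01  0.    0.91  1.63]
target w [ 0.431 -0.008  0.042] delta tool mm [ -0.9  -3.3 167.8] turn 0.007709230561852604
211 bar -0.25336006
post [79.28290741 54.98486615]
plate 168 [-94.18213172 -58.8424757 ] [-80.43899145   4.62501403]
```

View pics/s5.png

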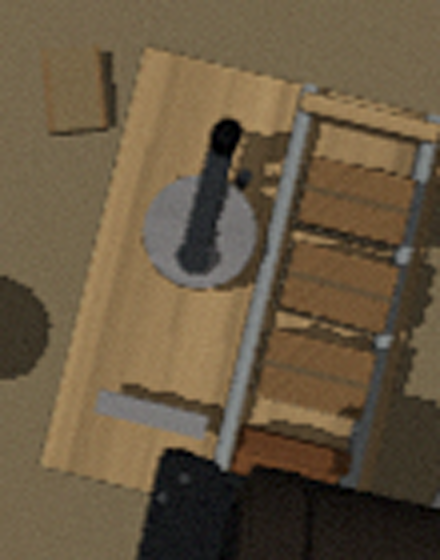

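The lever bar is now parallel to the rail, pointing at (225,135), with the plate rear near tray x = -94. Next I'll lower the fingers behind the plate and push gently.

drive_tool(series=[-1,-3,30,0,0,0,35,0,0,0,35,0,0,0,35,0,0,0,30,0,0,0,3,0,0,0,0,0,7,0,0,0,7,0,0,0,5,0,0,0,5,0,0,0,5,0,0,0,5,0,0,0,5,0,0,0,5,0,0,0])

```text
time: 14.55
position: [0.4727, -0.0187, 0.0416]
tcp_rot: [[0.972, -0.234, -0.001], [-0.234, -0.972, -0.0], [-0.001, 0.0, -1.0]]
contact_force: [-1.9, -1.1, 1.6]
width: 0.0005
grasp_force: 1.2
```

```bash
python3 -c "
from h import *
plan(-34,-30,42,0)"
```

```text
t 14.55 tray now [-82.1 -30.8] [ 0.4727 -0.0187  0.0416] yaw_tray 0.007316328949956458 F [-1.9 -1.1  1.6] j [-0.18  0.56  2.09 -0.    0.5   1.63]
target w [ 0.52  -0.03   0.042] delta tool mm [48.1 -0.4 -0.4] turn 0.007316328949956458
```

drive_tool(series=[4,0,0,0,4,0,0,0,4,0,0,0,4,0,0,0,4,0,0,0,4,0,0,0,4,0,0,0,4,0,0,0,4,0,0,0,4,0,0,0,3,0,0,0])

```text
time: 15.65
position: [0.5144, -0.0288, 0.0415]
tcp_rot: [[0.972, -0.234, -0.001], [-0.234, -0.972, -0.0], [-0.001, 0.0, -1.0]]
contact_force: [-4.0, -3.2, 0.1]
width: 0.0003
grasp_force: 1.8
```

drive_tool(series=[1.5,0,0,0,1.5,0,0,0,1.5,0,0,0,0,0,0,0])

```text
time: 16.05
position: [0.518, -0.0295, 0.0415]
tcp_rot: [[0.972, -0.234, -0.002], [-0.234, -0.972, 0.0], [-0.002, 0.0, -1.0]]
contact_force: [-7.5, -1.4, 1.3]
width: 0.0004
grasp_force: 3.1
```

```bash
python3 -c "
from h import *
plan(-34,-30,42,0)"
```

```text
t 16.05 tray now [-35.6 -30.3] [ 0.518  -0.0295  0.0415] yaw_tray 0.007338565684796516 F [-7.5 -1.4  1.3] j [-0.18  0.6   1.97 -0.    0.57  1.62]
target w [ 0.52  -0.03   0.042] delta tool mm [ 1.6 -0.3 -0.5] turn 0.007338565684796516
```

drive_tool(series=[1.5,0,0,0,1.5,0,0,0,0,0,0,0])

```text
time: 16.35
position: [0.5181, -0.0296, 0.0415]
tcp_rot: [[0.972, -0.234, -0.008], [-0.234, -0.972, 0.001], [-0.008, 0.0, -1.0]]
contact_force: [-20.1, 1.8, 12.1]
width: 0.0001
grasp_force: 9.5
```

drive_tool(series=[1,0,0,0,1,0,0,0,0,0,0,0])

```text
time: 16.65
position: [0.5181, -0.0296, 0.0415]
tcp_rot: [[0.972, -0.234, -0.012], [-0.234, -0.972, 0.002], [-0.012, 0.001, -1.0]]
contact_force: [-27.8, 2.7, 19.5]
width: 0.0006
grasp_force: 13.8
```

The slide has hit its hard stop: no motion under rising force. I'll back off and check.

drive_tool(series=[-6,0,0,0,-15,0,0,0,-5,0,0,0,0,0,-30,0,0,0,-40,0,0,0,-40,0,0,0,-40,0,-20,30,0,0,-20,30,0,0,-20,30,0,0,0,30,0,0,0,30,0,0,0,30,0,0,0,30,0,0,0,0,0,0,0,0,0,0])

```text
time: 18.25
position: [0.3911, -0.2154, 0.1917]
tcp_rot: [[0.972, -0.235, 0.001], [-0.235, -0.972, -0.0], [0.001, 0.0, -1.0]]
contact_force: [-0.3, -1.0, -1.1]
width: 0.0003
grasp_force: 0.0
```

```bash
python3 - <<'E'
from h import *; import cv2
plan(-125,-30,42,0)
s=bot.snapshot("top"); im=s["image"].astype(int)
S=bot.snapshot("side")["image"][150:290,230:390,::-1]
cv2.imwrite("pics/s6.png",cv2.resize(np.hstack([s["image"][170:310,260:370,::-1],S]),None,fx=2.9,fy=2.9,interpolation=cv2.INTER_CUBIC))
v,u=np.nonzero(im.max(2)<60); m=(u>303)&(u<318)&(v>206)&(v<238); u,v=u[m],v[m]
P=np.array([back(s,a,b,.066)[:2] for a,b in zip(u,v)]).astype(np.float32)
vx,vy,x0,y0=cv2.fitLine(P,cv2.DIST_HUBER,0,.01,.01).ravel(); print(len(P),"bar",np.arctan(vy/vx))
k=np.load("tray.npz");d=s["depth"].astype(float); v,u=np.mgrid[0:420,0:560]
X=np.stack([(u-s["cx"])/s["fx"]*d,(v-s["cy"])/s["fy"]*d,d],-1).reshape(-1,3); X=(X-s["t"])@s["R"]
xy=(X[:,:2]-k["t"])@k["R"]*1000; z=X[:,2]*1000
m=(z>107)&(z<118)&(xy[:,0]>20)&(xy[:,0]<110)&(xy[:,1]>20)&(xy[:,1]<110); print("post",xy[m].mean(0))
m=(z>60)&(z<90)&(xy[:,0]<125)&(xy[:,0]>-105)&(abs(xy[:,1]+30)<28); print("plate+row",m.sum(),xy[m].min(0),xy[m].max(0),z[m].min(),z[m].max())
E
```

```text
t 18.25 tray now [-113.9 -241.3] [ 0.3911 -0.2154  0.1917] yaw_tray 0.005843222718722979 F [-0.3 -1.  -1.1] j [-0.65  0.27  2.01  0.    0.87  1.16]
target w [ 0.431 -0.008  0.042] delta tool mm [ -10.  -211.4  149.7] turn 0.005843222718722979
225 bar -0.24838312
post [78.4485672  55.04464277]
plate+row 1384 [-24.69224934 -57.98741398] [109.64809086  -2.00507888] 62.454845138680305 83.21993015353861
```

View pics/s6.png

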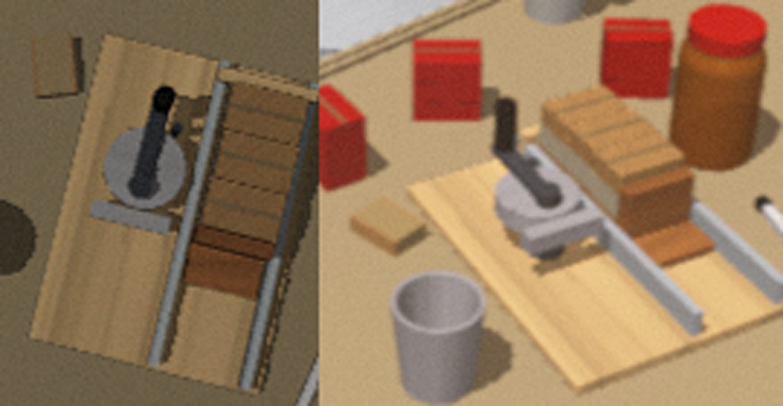

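The row is packed against the lip at (270,85). The plate is at (230,240), right behind the cartons, and they are all standing. The lever still points forward at (163,97), and the neighbouring items are undisturbed.

```bash
python3 -c "
from station import bot
print(bot.job_done())"
```

```text
the job is handed in; nothing more can be done
None
```

The job is handed in: I swung the lever to point forward first, then pushed the slide to its hard stop; the last pictures show the three cartons standing up against the front lip, the lever still forward, and the other items in view where they were.

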